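# Unnest the drained beakers and sort them into their size rows

### The arm

A 6-joint arm with a two-finger parallel gripper is mounted at the origin on a cart in front of the work surface, level with it; the furniture and walls round the work are solid. World frame = base frame: x ahead of the robot, y to its left, z up, the work surface at z = 0. Lengths are in m, angles in degrees, forces in N, time in s.
With the tool pointing down it reaches from about 0.25 to 0.8 m from the base axis. Payload 3.9 kg.
Tool frame: the origin (TCP) lies on the centre line of the jaws, within the pads' length; the fingertips stand r.tip_extent ahead of it and the grasp point (between the pads) lies 3 mm ahead of it (r.tip_extent is the distance from the TCP to the fingertips, in m); z points along the fingers, y is the line along which they close (so a half turn about z gives the same grasp; the last joint's range is limited). The gripper opens to 85 mm and grips with 20 to 120 N. Pads are 22 mm wide; open, the fingers measure 114 mm over their backs; the gripper's body (76 mm by 85 mm) begins 54 mm behind the grasp point. The pads swing forward as they close: fully open they stand 13 mm farther back than shut.
Start: joints at [-73.281, 14.897, -7.913, 67.191, 0, 90], TCP at [0.151, -0.503, 0.253] pointing down, gripper open.
Joint ranges: [-159.42, 159.42], [-47.68, 98.78], [-73.54, 78.23], [-108.79, 121.32], [-90, 84.71], [-180, 180]. Speed limits (degrees/s): [147.25, 147.25, 180, 180, 180, 180].

### API

Orientations are given as [roll, pitch, yaw] about the fixed x, y, z axes, in that order (R = Rz(yaw) Ry(pitch) Rx(roll)).
In Python, from rig import r gives the robot as it stands. The module is installed in compiled form; this text tells all that it offers.
- The arm moves only by the tool play_rows, never from a script. Its argument "targets" is a list of rows, each an object with "jaw": the opening, from 0 (shut) to 1 (fully open); "translation": the shift along the tool's x, y, z in cm, a list of three; "delta_rot": the turn, a rotation vector about the tool's x, y, z in degrees, a list of three. A call has 1 to 5 rows; each row shifts and turns the commanded pose from where the row before left it, along the tool's axes as they then stand; what a row does not reach is not made up. A row lasts 1/8 s, in which the tool goes at most 62.5 mm and 10.7 degrees, less where a joint would pass 70% of its speed; a pose out of reach is approached as far as the arm can. A call with a gripper value outside its range is refused whole. The fingers move at their own pace and stop on an object; "newtons" is the grip in N (left out, the last holds). Time passes only in rows, so rows that do not move let the fingers close. It gives the time, the measured TCP pose, the force, the opening and the grip force at its end, in the units of the state.
- r.get_obs(): the state, without advancing time (a new reading comes with each control period).
- r.read_camera(name): name is "scene" or "top"; returns a dict with "image" (420x560x3 uint8, red, green, blue), "intrinsics" (3x3 intrinsics, pixels), "position" and "orientation" of the camera in the world. Camera axes: x right, y down, z forward; pixel columns grow to the right and rows downward; lengths in m; the calibration is good to about 2 mm. A picture is of the moment at which its call begins. There is no depth.
- r.finish_job(): hands the job in; it is judged then, once.
The state is a dict: "time_s": time; "q": joint angles; "dq": joint speeds; "tau": joint torques, N m; "tool_pos": TCP position; "ee_rot": TCP orientation; "ft_force": force on the tool from outside, world axes, zero at the start; "torque": the same for the moment, N m; "gripper_width": finger opening in m; "finger_force": force on a finger pad.
Only numpy, scipy, OpenCV 4.12 (cv2) and the standard library are available. Lean on these libraries where they do the work, as an engineer would, in place of code of your own. Each camera call takes 0.05 s, during which the arm holds its last target. There are 200 camera calls.

### The job

Two steel beakers, a slim one nested inside a wide one, lean in the draining stand. Pull them apart and stand each one upright in the row that holds its own size: the wide beaker in the wide row, the slim one in the narrow row. Leave the beakers already in the rows standing there, do not disturb the jar and the vial, and let go of everything.

Things in the scene. Friction and masses are not known exactly. Their poses are not given: they have to be found in the camera images.
- cup_large: Plain open steel beaker, round, straight sides, 56 mm outside diameter, 55 mm tall; wall 2.5 mm, bottom 3 mm thick, rolled rim 1 mm proud; 120 g or so. Origin: centre of its underside; z: along its axis towards its mouth. At the start it leans in the stand, its mouth towards the stand's front, about 30 degrees from vertical, loose; it rests on its underside and on two rods under its lower side, so its left and right sides are free to grasp. The slim beaker stands in it.
- cup_small: Plain open steel beaker, round, straight sides, 38 mm outside diameter, 88 mm tall; wall 2.5 mm, bottom 3 mm thick, rolled rim 1 mm proud; 70 g or so. Origin: centre of its underside; z: along its axis towards its mouth. At the start it stands loosely inside the wide beaker on that one's bottom, leaning with it, and sticks out about 36 mm beyond its rim.
- stand: Draining stand, fixed: grey base plate 125 x 90 x 6 mm, a small dark plate leaning 30 degrees and two dark rods 6 mm thick, 32 mm apart, that cradle a beaker. Origin: about the centre of the base plate's underside, on the worktop; x: away from its front (a beaker in it leans 30 degrees from vertical towards -x), y: sideways, z: up. Highest point about 60 mm.
- row_wide: The wide row: grey open channel 240 x 82 x 14 mm fixed on the worktop, inside 232 x 74 mm, walls and floor 4 mm thick. Origin: centre of its underside; x: along the row, y: across it. A wide beaker like the nested one stands in it towards its +x end (55 to 88 mm from the row's centre); the rest is free. The two rows may have swapped places.
- row_narrow: The narrow row: as the wide row but 240 x 60 x 14 mm, inside 232 x 52 mm. A slim beaker stands in it towards its +x end (55 to 88 mm from the row's centre); the rest is free.
- stood_large: The wide beaker that already stands in the wide row, same as cup_large. Origin: centre of its underside.
- stood_small: The slim beaker that already stands in the narrow row, same as cup_small. Origin: centre of its underside.
- jar: Bystander: white reagent jar with red cap, 38 mm diameter, 82 mm tall, standing loose to the left of the stand. Origin: centre of its underside.
- vial: Bystander: brown vial with blue cap, 23 mm diameter, 73 mm tall, standing loose to the right of the rows. Origin: centre of its underside.
Mind the look-alikes: they are no part of the job. Leave any orange or turquoise look-alike of the cup_large alone.

How it is judged:
By the outcome, as a careful person would: the job done as asked, in the order asked, and still so for the second after the job is handed in, with the robot touching nothing.
It also fails if it takes over 58 s, if anything falls off the work surface, if the arm or the gripper's body presses on something with over 40 N, if the wrist force passes 120 N, or if a joint passes its speed limit or range.

## Working session

There is one attempt and no reset: what is moved stays moved. The work goes in short steps, Python scripts to look and compute and a tool call to move; the robot and the scene stay as the last step left them, time stands still between calls to the robot, and variables do not carry over. Pictures are saved under pics/ and viewed, at most 10 in all, crops included, and the job is handed in when it is done.

Besides the shell and the picture viewer there is one more tool, called after "Emit:" as a command line: name --argument value ..., lists and objects as JSON in quotes. play_rows: Moves the arm, as the interface text tells. Its arguments: {"type":"object","properties":{"targets":{"type":"array","items":{"type":"object","properties":{"jaw":{"type":"number"},"translation":{"type":"array","items":{"type":"number"}},"delta_rot":{"type":"array","items":{"type":"number"}}}}},"newtons":{"type":"number"}},"required":["targets"]}

```bash
mkdir -p pics
python3 - <<'E'
from rig import r
import cv2,pickle
o=r.get_obs();print(o, r.tip_extent)
for n in("scene","top"):
    c=r.read_camera(n);pickle.dump(c,open(n+".pkl","wb"))
    cv2.imwrite(f"pics/{n}0.png",cv2.resize(c["image"][:,:,::-1],(784,588)))
    print(n,c["intrinsics"],c["position"],c["orientation"])
E
```

```text
{'time_s': 0.0, 'q': array([-7.32823109e+01,  1.49361370e+01, -7.98703975e+00,  6.71920776e+01,
       -1.77279635e-03,  9.00016559e+01]), 'dq': array([ 0.03078526, -0.03924624, -0.02768123,  0.00677492,  0.06447783,
       -0.01509638]), 'tau': array([ 1.17277941e-03, -4.05678821e+01,  2.53922296e+01,  1.88823184e-02,
       -2.42302877e-05, -6.33698747e-06]), 'tool_pos': array([ 0.15082   , -0.50217805,  0.25245274]), 'ee_rot': array([-1.79884746e+02,  1.77612374e-03,  1.67160367e+01]), 'ft_force': array([ 0.6457793 , -0.14587958,  0.57403649]), 'torque': array([ 0.04007038,  0.00246095, -0.00015779]), 'finger_force': 0.0, 'gripper_width': 0.08520839401808789} 0.022
scene [[500.28619023   0.         280.0504027 ]
 [  0.         500.28619023 209.7312174 ]
 [  0.           0.           1.        ]] [-0.51185935 -0.80665489  0.71660596] [-115.54408451   -1.08947144  -51.10523988]
top [[446.64760036   0.         281.94580416]
 [  0.         446.64760036 211.09594776]
 [  0.           0.           1.        ]] [ 0.40541004 -0.00239593  1.24266817] [-174.40475227    0.28991973  -90.52040147]
```

View pics/scene0.png

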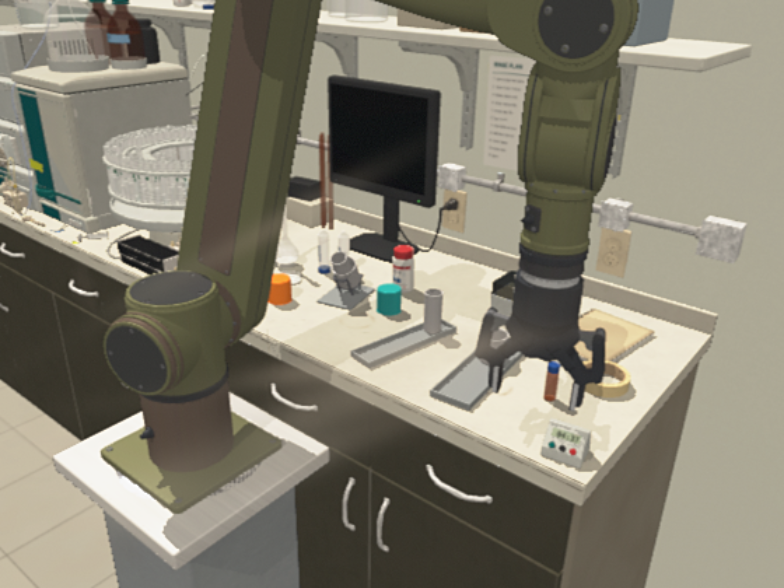

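View pics/top0.png

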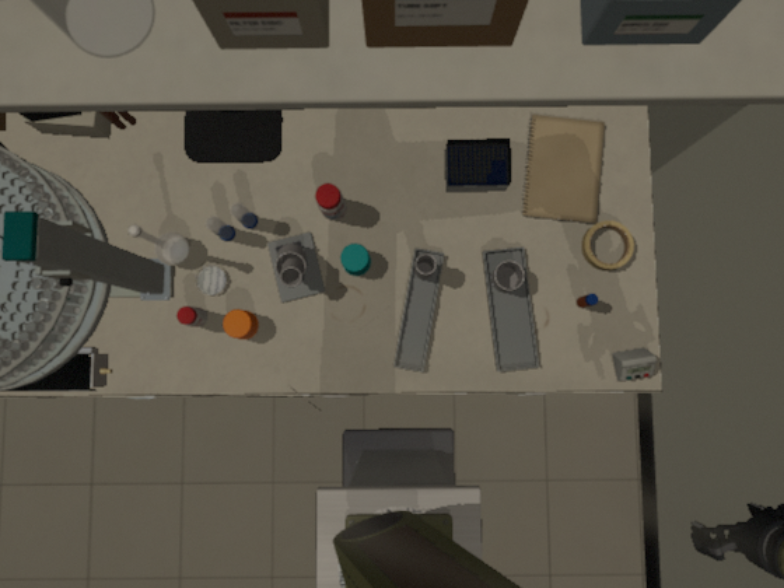

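The scene view shows the stand at about (345,280), with the narrow row in the middle and the wide row to its right. In the top view (scaled 784x588) the stand is at (297,267), the narrow row at (421,310), the wide row at (511,310), the vial at (590,300) and the orange and teal look-alikes at (240,324) and (355,259). Next I'll zoom in for measuring.

```bash
cat > h.py <<'E'
import numpy as np,cv2,pickle
from scipy.spatial.transform import Rotation as R
def ray(c,u,v):
    d=np.linalg.inv(c["intrinsics"])@[u,v,1]
    return np.array(c["position"]),R.from_euler("xyz",c["orientation"],degrees=True).as_matrix()@d
def pt(c,u,v,z):
    p,d=ray(c,u,v);return p+d*(z-p[2])/d[2]
def proj(c,X):
    m=R.from_euler("xyz",c["orientation"],degrees=True).as_matrix()
    p=c["intrinsics"]@(m.T@(np.array(X)-c["position"]));return p[:2]/p[2]
E
python3 - <<'E'
from h import *
t=pickle.load(open("top.pkl","rb"))
im=t["image"][:,:,::-1]
# crop 120..440 x 120..280 (orig)
a=cv2.resize(im[125:275,110:310],None,fx=4,fy=4,interpolation=cv2.INTER_CUBIC);cv2.imwrite("pics/t1.png",a)
a=cv2.resize(im[170:270,270:440],None,fx=4.7,fy=4.7,interpolation=cv2.INTER_CUBIC);cv2.imwrite("pics/t2.png",a)
E
```

```text
(no output)
```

View pics/t1.png

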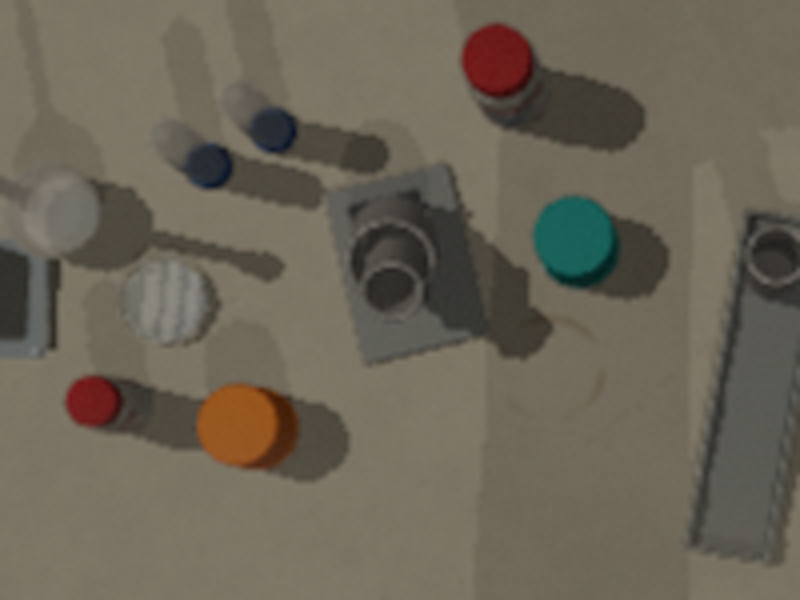

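View pics/t2.png

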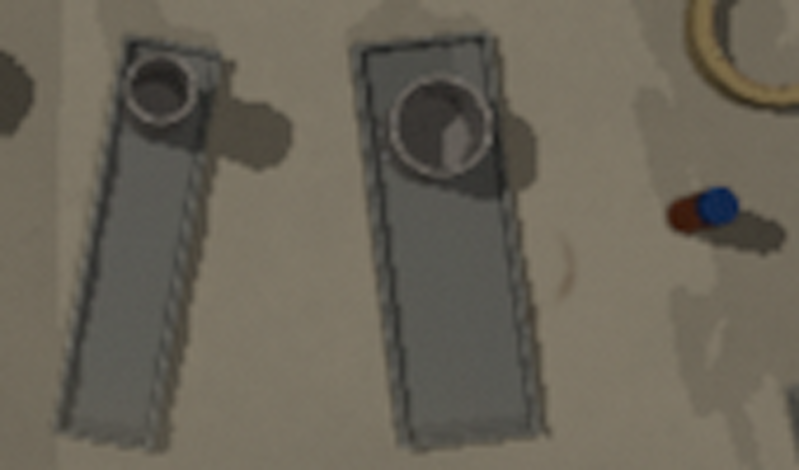

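Crop t1 shows the stand base corners at (328,195), (448,163), (488,330) and (367,363), the slim rim centred at (393,289) and the wide rim at (393,258). Crop t2 shows the narrow row corners at about (125,38), (228,58), (60,432) and (165,450), and the wide row corners at (352,43), (494,36), (402,448) and (547,433). The standing beaker rims are at (160,90) and (441,127).

Run:
```python
from h import *
np.set_printoptions(precision=4,suppress=True)
t=pickle.load(open("top.pkl","rb"))
def A(u,v,z,f=4,o=(110,125)): return pt(t,o[0]+(u+.5)/f-.5,o[1]+(v+.5)/f-.5,z)
B=lambda u,v,z:A(u,v,z,4.7,(270,170))
s=np.array([A(*p,.006) for p in[(328,195),(448,163),(488,330),(367,363)]])
print("stand",s.mean(0),[np.linalg.norm(s[i]-s[i-1]) for i in range(4)])
e=(s[0]+s[1]-s[2]-s[3])[:2];print("stand x yaw",np.degrees(np.arctan2(e[1],e[0])))
for n,ps in(("nar",[(125,38),(228,58),(165,450),(60,432)]),("wide",[(352,43),(494,36),(547,433),(402,448)])):
    q=np.array([B(*p,.012) for p in ps]);e=(q[0]+q[1]-q[2]-q[3])[:2]
    print(n,q.mean(0),[np.linalg.norm(q[i]-q[i-1]) for i in range(4)],np.degrees(np.arctan2(e[1],e[0])))
print("stood small",B(160,90,.092),np.linalg.norm(B(125,90,.092)-B(196,90,.092)))
print("stood large",B(441,127,.059),np.linalg.norm(B(390,127,.059)-B(493,127,.059)))
for z in(.09,.1,.11):print("slim rim",A(393,289,z))
for z in(.06,.07,.08):print("wide rim",A(393,258,z))
print("jar",A(498,60,.082),"teal",A(575,240,.05),"orange",A(240,425,.05),"vial",B(718,207,.073),"redcap2",A(94,401,.07))
# slim rim by stereo in scene: project candidate
sc=pickle.load(open("scene.pkl","rb"))
for z in(.09,.1,.11):print(proj(sc,A(393,289,z)))
c=sc["image"][170:230,220:280];cv2.imwrite("pics/s1.png",cv2.resize(c[:,:,::-1],None,fx=8,fy=8,interpolation=cv2.INTER_CUBIC))
```

```text
stand [0.5872 0.1991 0.006 ] [np.float64(0.12202756672320954), np.float64(0.08702189620261395), np.float64(0.12170376508347228), np.float64(0.08705462678938777)]
stand x yaw 13.4703867554253
nar [ 0.4974 -0.048   0.012 ] [np.float64(0.23549887877706221), np.float64(0.06217056374681876), np.float64(0.23385784817281827), np.float64(0.06198724035766768)] -9.969879268585927
wide [ 0.4984 -0.2264  0.012 ] [np.float64(0.23982494814399455), np.float64(0.08428106818451199), np.float64(0.23533008827213558), np.float64(0.08489098254638251)] 5.749106011226391
stood small [ 0.576  -0.0546  0.092 ] 0.03927784473370622
stood large [ 0.5581 -0.2153  0.059 ] 0.05843339677225578
slim rim [0.5574 0.1949 0.09  ]
slim rim [0.5561 0.1932 0.1   ]
slim rim [0.5548 0.1915 0.11  ]
wide rim [0.5823 0.2002 0.06  ]
wide rim [0.5808 0.1985 0.07  ]
wide rim [0.5793 0.1968 0.08  ]
jar [0.711  0.1276 0.082 ] teal [0.5948 0.0791 0.05  ] orange [0.472  0.3035 0.05  ] vial [ 0.5098 -0.3662  0.073 ] redcap2 [0.4876 0.3949 0.07  ]
[242.2312 188.733 ]
[242.3025 186.0861]
[242.3743 183.4183]
```

View pics/s1.png

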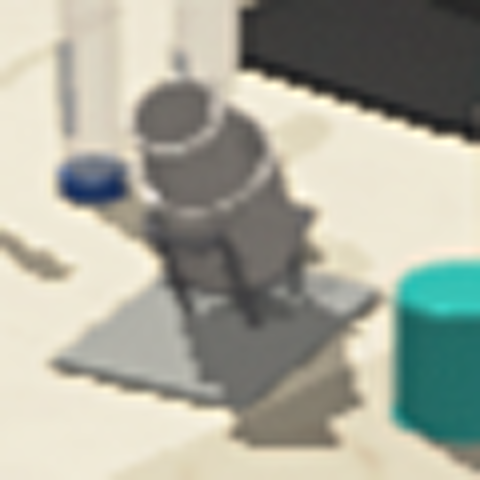

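```bash
cat >> h.py <<'E'
def plan(pos,rpy,n=None,p0=None,r0=None,vmax=5.0,wmax=9.0):
    """print rows (tool-frame cm, deg) leading from the present pose to the target"""
    from rig import r
    o=r.get_obs();P=np.array(o["tool_pos"] if p0 is None else p0);Q=R.from_euler("xyz",o["ee_rot"] if r0 is None else r0,degrees=True)
    pos=np.array(pos);T=R.from_euler("xyz",rpy,degrees=True)
    ang=np.degrees((Q.inv()*T).magnitude());d=np.linalg.norm(pos-P)*100
    n=n or max(1,int(np.ceil(max(d/vmax,ang/wmax))))
    print("t",round(o["time_s"],2),"dist",round(d,1),"ang",round(ang,1),"rows",n)
    for i in range(n):
        t=np.round(Q.inv().apply((pos-P)*100/(n-i)),1)
        w=np.round((Q.inv()*T).as_rotvec(degrees=True)/(n-i),1)
        print((t+0).tolist(),(w+0).tolist())
        P=P+Q.apply(t)/100;Q=Q*R.from_rotvec(w,degrees=True)
    print("end",P.round(4),Q.as_euler("xyz",degrees=True).round(1))
    return P,Q.as_euler("xyz",degrees=True)
E
python3 - <<'E'
from h import *
p,e=plan([.515,.182,.20],[180,-30,13.5])
plan([.526,.185,.159],[180,-30,13.5],p0=p,r0=e)
E
```

```text
t 0.1 dist 77.7 ang 30.2 rows 16
[3.4, -3.4, 0.3] [-0.1, 1.9, 0.2]
[3.4, -3.5, 0.4] [-0.1, 1.9, 0.2]
[3.4, -3.5, 0.6] [-0.1, 1.9, 0.2]
[3.3, -3.5, 0.7] [0.0, 1.9, 0.2]
[3.3, -3.5, 0.8] [-0.1, 1.9, 0.2]
[3.2, -3.5, 0.9] [0.0, 1.9, 0.2]
[3.2, -3.5, 1.0] [-0.1, 1.9, 0.2]
[3.2, -3.5, 1.1] [0.0, 1.9, 0.2]
[3.1, -3.5, 1.2] [-0.1, 1.8, 0.2]
[3.1, -3.6, 1.2] [0.0, 1.9, 0.2]
[3.0, -3.6, 1.3] [-0.1, 1.8, 0.2]
[2.9, -3.6, 1.4] [0.0, 1.9, 0.2]
[2.9, -3.6, 1.5] [-0.1, 1.8, 0.2]
[2.8, -3.6, 1.6] [0.0, 1.9, 0.2]
[2.8, -3.5, 1.8] [-0.1, 1.8, 0.2]
[2.7, -3.6, 1.8] [0.0, 1.9, 0.1]
end [0.5151 0.182  0.2001] [-180.   -30.    13.5]
t 0.1 dist 4.3 ang 0.1 rows 1
[-1.1, 0.0, 4.1] [0.0, 0.0, 0.0]
end [0.5258 0.1846 0.1591] [-180.   -30.    13.5]
```

Emit:
play_rows --targets '[{"jaw": 1, "translation": [3.4, -3.5, 0.3], "delta_rot": [0, 1.9, 0.2]}, {"jaw": 1, "translation": [3.4, -3.5, 0.4], "delta_rot": [0, 1.9, 0.2]}, {"jaw": 1, "translation": [3.4, -3.5, 0.6], "delta_rot": [0, 1.9, 0.2]}, {"jaw": 1, "translation": [3.3, -3.5, 0.7], "delta_rot": [0, 1.9, 0.2]}, {"jaw": 1, "translation": [3.3, -3.5, 0.8], "delta_rot": [0, 1.9, 0.2]}]'

```text
time_s: 0.72
tool_pos: [0.265, -0.2855, 0.2361]
ee_rot: [-179.9, -9.6, 15.7]
ft_force: [0.4, -1.4, -0.1]
gripper_width: 0.0858
finger_force: 0.0
```

Emit:
play_rows --targets '[{"jaw": 1, "translation": [3.2, -3.5, 0.9], "delta_rot": [0, 1.9, 0.2]}, {"jaw": 1, "translation": [3.2, -3.5, 1.0], "delta_rot": [0, 1.9, 0.2]}, {"jaw": 1, "translation": [3.2, -3.5, 1.1], "delta_rot": [0, 1.9, 0.2]}, {"jaw": 1, "translation": [3.1, -3.5, 1.2], "delta_rot": [0, 1.8, 0.2]}, {"jaw": 1, "translation": [3.1, -3.6, 1.2], "delta_rot": [0, 1.9, 0.2]}]'

```text
time_s: 1.35
tool_pos: [0.3787, -0.072, 0.2205]
ee_rot: [-179.6, -18.9, 14.6]
ft_force: [0.7, -1.1, 0.1]
gripper_width: 0.0853
finger_force: 0.0
```

Emit:
play_rows --targets '[{"jaw": 1, "translation": [3.0, -3.6, 1.3], "delta_rot": [0, 1.9, 0.2]}, {"jaw": 1, "translation": [2.9, -3.6, 1.4], "delta_rot": [0, 1.9, 0.2]}, {"jaw": 1, "translation": [2.9, -3.6, 1.5], "delta_rot": [0, 1.9, 0.2]}, {"jaw": 1, "translation": [2.8, -3.6, 1.6], "delta_rot": [0, 1.9, 0.2]}, {"jaw": 1, "translation": [2.8, -3.5, 1.8], "delta_rot": [0, 1.9, 0.2]}]'

```text
time_s: 1.98
tool_pos: [0.4938, 0.1322, 0.2073]
ee_rot: [-179.1, -28.4, 14.4]
ft_force: [-0.2, -1.0, -1.3]
gripper_width: 0.085
finger_force: 0.0
```

Emit:
play_rows --targets '[{"jaw": 1, "translation": [2.7, -3.6, 1.8], "delta_rot": [0, 1.5, 0]}, {"jaw": 1, "translation": [0, 0, 0], "delta_rot": [0, 0, 0]}]'

```text
time_s: 2.22
tool_pos: [0.5224, 0.1553, 0.2047]
ee_rot: [-178.9, -29.9, 16.0]
ft_force: [-0.8, -0.4, 0.5]
gripper_width: 0.0854
finger_force: 0.0
```

Run:
```python
from h import *
from rig import r
print(r.get_obs()["tool_pos"],r.get_obs()["ee_rot"])
plan([.526,.185,.159],[180,-30,13.5])
for n in("scene","top"):
    c=r.read_camera(n);pickle.dump(c,open(n+"1.pkl","wb"))
t=c["image"][130:250,150:270] if 0 else pickle.load(open("top1.pkl","rb"))["image"][120:240,160:260]
s=pickle.load(open("scene1.pkl","rb"))["image"][110:230,190:300]
f=lambda a:cv2.resize(a[:,:,::-1],(400,480),interpolation=cv2.INTER_CUBIC)
cv2.imwrite("pics/c1.png",np.hstack([f(t),f(s)]))
```

```text
[0.5224148  0.15529607 0.20471407] [-178.90111223  -29.8697753    16.00097865]
t 2.23 dist 5.5 ang 3.2 rows 2
[-0.6, -1.3, 2.3] [-1.2, 0.1, 1.1]
[-0.7, -1.4, 2.3] [-1.1, 0.1, 1.1]
end [0.5262 0.185  0.1587] [-179.9  -30.    13.5]
```

View pics/c1.png

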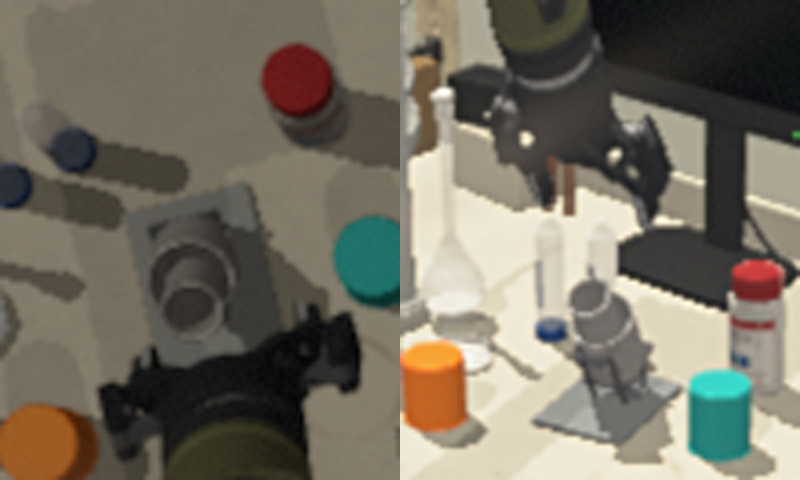

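The gripper now hovers just in front of the stand (left panel: slim rim at (192,310), jaws below it). The nest hasn't moved. Going to pre-grasp.

Emit:
play_rows --targets '[{"jaw": 1, "translation": [-0.6, -1.3, 2.3], "delta_rot": [-1.2, 0, 1.1]}, {"jaw": 1, "translation": [-0.7, -1.4, 2.3], "delta_rot": [-1.1, 0, 1.1]}, {"jaw": 1, "translation": [0, 0, 0], "delta_rot": [0, 0, 0]}, {"jaw": 1, "translation": [0, 0, 0], "delta_rot": [0, 0, 0]}]'

```text
time_s: 2.82
tool_pos: [0.5333, 0.1533, 0.1599]
ee_rot: [-179.8, -29.9, 16.0]
ft_force: [0.7, 0.4, 0.8]
gripper_width: 0.0853
finger_force: 0.0
```

Run:
```python
from h import *
from rig import r
o=r.get_obs();print(o["tool_pos"],o["ee_rot"])
plan([.560,.1932,.0983],[180,-30,13.5],n=3)
```

```text
[0.53334385 0.15331458 0.15986009] [-179.76812679  -29.87458057   15.96106008]
t 2.83 dist 7.8 ang 2.6 rows 3
[0.0, -1.0, 2.4] [-0.5, 0.0, 0.7]
[0.0, -1.1, 2.4] [-0.5, 0.1, 0.7]
[0.1, -1.0, 2.3] [-0.5, 0.0, 0.7]
end [0.5602 0.1929 0.0989] [179.9 -30.   13.5]
```

Run:
```python
from rig import r
o=r.get_obs();print(o["q"].round(1),o["ft_force"],o["torque"],o["tau"].round(1))
```

```text
[ 15.9   5.5 -45.1   9.6   0.3 179.9] [0.6596583  0.40791164 0.75601107] [-0.09074614  0.4343502  -0.00316139] [ -0.  -29.   23.5  -4.3   0.    0. ]
```

Emit:
play_rows --targets '[{"jaw": 1, "translation": [0, -1.0, 0], "delta_rot": [0, 0, 0]}, {"jaw": 1, "translation": [0, 0, 0], "delta_rot": [0, 0, 0]}]'

```text
time_s: 3.08
tool_pos: [0.5326, 0.1586, 0.1603]
ee_rot: [-179.7, -30.0, 16.5]
ft_force: [0.1, -0.1, -0.6]
gripper_width: 0.0852
finger_force: 0.0
```

Run:
```python
from rig import r
o=r.get_obs();print(o["q"].round(1),o["ft_force"],o["torque"],o["tau"].round(1))
```

```text
[ 16.4   5.5 -45.    9.5   0.3 179.9] [ 0.08584177 -0.06734107 -0.63906682] [-0.09344276  0.41760702 -0.00614419] [  0.  -29.7  24.   -4.5   0.    0. ]
```

Joint 6 is at its 180° limit. A half turn about tool z gives the same grasp, so I'll take that.

Emit:
play_rows --targets '[{"jaw": 1, "translation": [0, 0, 0], "delta_rot": [0, 0, -10]}, {"jaw": 1, "translation": [0, 0, 0], "delta_rot": [0, 0, -10]}, {"jaw": 1, "translation": [0, 0, 0], "delta_rot": [0, 0, -10]}, {"jaw": 1, "translation": [0, 0, 0], "delta_rot": [0, 0, -10]}, {"jaw": 1, "translation": [0, 0, 0], "delta_rot": [0, 0, -10]}]'

```text
time_s: 3.7
tool_pos: [0.5324, 0.1584, 0.1598]
ee_rot: [156.3, -18.7, 70.8]
ft_force: [0.3, -0.6, -0.6]
gripper_width: 0.0855
finger_force: 0.0
```

Emit:
play_rows --targets '[{"jaw": 1, "translation": [0, 0, 0], "delta_rot": [0, 0, -10]}, {"jaw": 1, "translation": [0, 0, 0], "delta_rot": [0, 0, -10]}, {"jaw": 1, "translation": [0, 0, 0], "delta_rot": [0, 0, -10]}, {"jaw": 1, "translation": [0, 0, 0], "delta_rot": [0, 0, -10]}, {"jaw": 1, "translation": [0, 0, 0], "delta_rot": [0, 0, -10]}]'

```text
time_s: 4.32
tool_pos: [0.5324, 0.1584, 0.1598]
ee_rot: [150.5, 4.9, 115.6]
ft_force: [-0.7, 0.3, 0.6]
gripper_width: 0.0855
finger_force: 0.0
```

Emit:
play_rows --targets '[{"jaw": 1, "translation": [0, 0, 0], "delta_rot": [0, 0, -10]}, {"jaw": 1, "translation": [0, 0, 0], "delta_rot": [0, 0, -10]}, {"jaw": 1, "translation": [0, 0, 0], "delta_rot": [0, 0, -10]}, {"jaw": 1, "translation": [0, 0, 0], "delta_rot": [0, 0, -10]}, {"jaw": 1, "translation": [0, 0, 0], "delta_rot": [0, 0, -10]}]'

```text
time_s: 4.95
tool_pos: [0.5324, 0.1584, 0.1598]
ee_rot: [163.9, 25.5, 163.2]
ft_force: [0.5, 0.8, 0.4]
gripper_width: 0.0853
finger_force: 0.0
```

Emit:
play_rows --targets '[{"jaw": 1, "translation": [0, 0, 0], "delta_rot": [0, 0, -10]}, {"jaw": 1, "translation": [0, 0, 0], "delta_rot": [0, 0, -10]}, {"jaw": 1, "translation": [0, 0, 0], "delta_rot": [0, 0, -8]}, {"jaw": 1, "translation": [0, 0, 0], "delta_rot": [0, 0, 0]}]'

```text
time_s: 5.45
tool_pos: [0.5324, 0.1584, 0.1597]
ee_rot: [178.5, 29.9, -165.9]
ft_force: [0.6, 0.0, 0.2]
gripper_width: 0.0856
finger_force: 0.0
```

```bash
cat >> h.py <<'E'
def tgt(roll_yaw_half,pitch,yaw):
    "tool pitch/yaw with or without the half turn about tool z"
    return (R.from_euler("xyz",[180,pitch,yaw],degrees=True)*R.from_euler("z",180*roll_yaw_half,degrees=True)).as_euler("xyz",degrees=True)
E
python3 - <<'E'
from h import *
from rig import r
o=r.get_obs();print(o["q"].round(1),o["tool_pos"],o["ee_rot"])
e=tgt(1,-30,13.5)
p,q=plan([.526,.185,.159],e)
plan([.560,.1932,.0983],e,p0=p,r0=q,vmax=3)
E
```

```text
[ 16.4   5.5 -45.    9.5   0.3   2. ] [0.53238575 0.15837097 0.15968747] [ 178.54240433   29.86678054 -165.93843669]
t 5.45 dist 2.7 ang 1.8 rows 1
[0.0, 2.7, 0.1] [1.7, -0.1, 0.5]
end [0.526  0.1846 0.1594] [ 180.    30.  -166.5]
t 5.45 dist 7.0 ang 0.1 rows 3
[0.0, 0.0, 2.3] [0.0, 0.0, 0.0]
[0.0, 0.0, 2.4] [0.0, 0.0, 0.0]
[0.0, 0.0, 2.3] [0.0, 0.0, 0.0]
end [0.56   0.1928 0.0988] [ 180.    30.  -166.5]
```

Emit:
play_rows --targets '[{"jaw": 1, "translation": [0, 2.7, 0.1], "delta_rot": [1.7, -0.1, 0.5]}, {"jaw": 1, "translation": [0, 0, 0], "delta_rot": [0, 0, 0]}]'

```text
time_s: 5.7
tool_pos: [0.5257, 0.186, 0.1593]
ee_rot: [179.9, 30.0, -166.4]
ft_force: [-0.2, 0.7, 0.1]
gripper_width: 0.0856
finger_force: 0.0
```

Emit:
play_rows --targets '[{"jaw": 1, "translation": [0, 0, 2.3], "delta_rot": [0, 0, 0]}, {"jaw": 1, "translation": [0, 0, 2.4], "delta_rot": [0, 0, 0]}, {"jaw": 1, "translation": [0, 0, 0], "delta_rot": [0, 0, 0]}]'

```text
time_s: 6.08
tool_pos: [0.5481, 0.1891, 0.1166]
ee_rot: [-180.0, 29.7, -166.5]
ft_force: [-0.6, -0.6, -0.3]
gripper_width: 0.0853
finger_force: 0.0
```

Run:
```python
from h import *
from rig import r
o=r.get_obs();print(o["q"].round(1),o["tool_pos"],o["ee_rot"])
for n in("scene","top"):
    c=r.read_camera(n);pickle.dump(c,open(n+"1.pkl","wb"))
t=pickle.load(open("top1.pkl","rb"))["image"][140:240,160:260]
s=pickle.load(open("scene1.pkl","rb"))["image"][140:230,200:290]
f=lambda a:cv2.resize(a[:,:,::-1],(400,400),interpolation=cv2.INTER_CUBIC)
cv2.imwrite("pics/c2.png",np.hstack([f(t),f(s)]))
plan([.560,.1932,.0983],tgt(1,-30,13.5))
```

```text
[ 20.9  11.7 -45.8   3.   -3.7   6.5] [0.54805164 0.18912663 0.1166305 ] [-179.99049813   29.74640234 -166.50026592]
t 6.17 dist 2.3 ang 0.1 rows 1
[-0.1, 0.1, 2.3] [0.0, -0.1, 0.0]
end [0.5601 0.1933 0.0988] [ 180.    30.  -166.5]
```

View pics/c2.png

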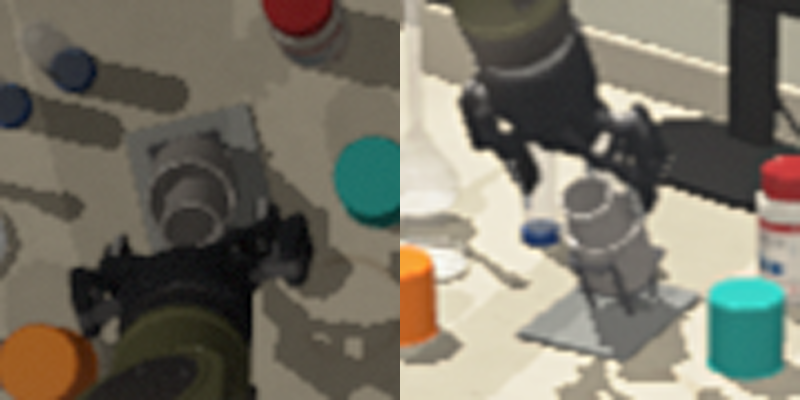

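The jaws straddle the slim rim with the fingers on both sides and nothing touched (rim at (192,225) left panel, (590,195) right). Advancing and gripping.

Emit:
play_rows --targets '[{"jaw": 1, "translation": [-0.1, 0.1, 2.3], "delta_rot": [0, 0, 0]}, {"jaw": 1, "translation": [0, 0, 0], "delta_rot": [0, 0, 0]}]'

```text
time_s: 6.42
tool_pos: [0.5602, 0.1936, 0.0988]
ee_rot: [-180.0, 29.9, -166.4]
ft_force: [-0.2, -0.1, 0.6]
gripper_width: 0.0857
finger_force: 0.0
```

Emit:
play_rows --newtons 30 --targets '[{"jaw": 0.3, "translation": [0, 0, 0], "delta_rot": [0, 0, 0]}, {"jaw": 0.3, "translation": [0, 0, 0], "delta_rot": [0, 0, 0]}, {"jaw": 0.3, "translation": [0, 0, 0], "delta_rot": [0, 0, 0]}, {"jaw": 0.3, "translation": [0, 0, 0], "delta_rot": [0, 0, 0]}, {"jaw": 0.3, "translation": [0, 0, 0], "delta_rot": [0, 0, 0]}]'

```text
time_s: 7.05
tool_pos: [0.5604, 0.194, 0.0996]
ee_rot: [180.0, 30.0, -166.4]
ft_force: [-3.6, -0.6, 5.8]
gripper_width: 0.0357
finger_force: 33.4
```

Emit:
play_rows --targets '[{"jaw": 0.3, "translation": [0, 0, 0], "delta_rot": [0, 0, 0]}, {"jaw": 0.3, "translation": [0, 0, 0], "delta_rot": [0, 0, 0]}, {"jaw": 0.3, "translation": [0, 0, 0], "delta_rot": [0, 0, 0]}]'

```text
time_s: 7.42
tool_pos: [0.5605, 0.1939, 0.0996]
ee_rot: [180.0, 30.0, -166.4]
ft_force: [-4.1, -1.2, 6.7]
gripper_width: 0.0362
finger_force: 33.4
```

Emit:
play_rows --targets '[{"jaw": 0.3, "translation": [0, 0, -1], "delta_rot": [0, 0, 0]}, {"jaw": 0.3, "translation": [0, 0, -1], "delta_rot": [0, 0, 0]}, {"jaw": 0.3, "translation": [0, 0, -1], "delta_rot": [0, 0, 0]}]'

```text
time_s: 7.8
tool_pos: [0.5452, 0.1901, 0.1253]
ee_rot: [-180.0, 29.9, -166.4]
ft_force: [1.2, 0.6, -1.2]
gripper_width: 0.036
finger_force: 32.6
```

Emit:
play_rows --targets '[{"jaw": 0.3, "translation": [0, 0, -1.5], "delta_rot": [0, 0, 0]}, {"jaw": 0.3, "translation": [0, 0, -1.5], "delta_rot": [0, 0, 0]}, {"jaw": 0.3, "translation": [0, 0, -1.5], "delta_rot": [0, 0, 0]}, {"jaw": 0.3, "translation": [0, 0, 0], "delta_rot": [0, 0, 0]}]'

```text
time_s: 8.3
tool_pos: [0.5242, 0.1852, 0.1656]
ee_rot: [180.0, 30.1, -166.4]
ft_force: [0.0, -0.7, -1.9]
gripper_width: 0.0364
finger_force: 32.6
```

Run:
```python
from h import *
from rig import r
o=r.get_obs();print(o["q"].round(1),o["tool_pos"],o["ee_rot"],o["ft_force"])
for n in("scene","top"):
    c=r.read_camera(n);pickle.dump(c,open(n+"1.pkl","wb"))
t=pickle.load(open("top1.pkl","rb"))["image"][140:240,160:260]
s=pickle.load(open("scene1.pkl","rb"))["image"][130:230,200:300]
f=lambda a:cv2.resize(a[:,:,::-1],(400,400),interpolation=cv2.INTER_CUBIC)
cv2.imwrite("pics/c3.png",np.hstack([f(t),f(s)]))
```

```text
[ 21.6   5.2 -44.4  10.6  -4.    7. ] [0.52419659 0.18524724 0.16559208] [ 179.98417505   30.08248018 -166.41773083] [ 0.0075425  -0.7413852  -1.94116818]
```

View pics/c3.png

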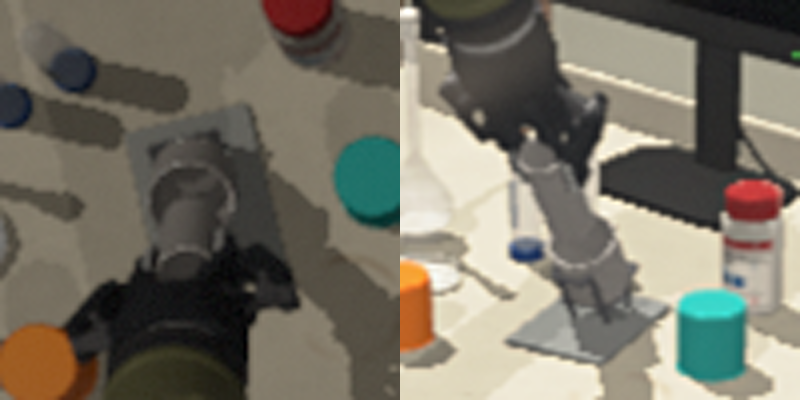

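The left panel shows the wide beaker still in the stand (rim at (193,195)) while the slim one is drawn out along its axis; right panel agrees. Next I'll plan the carry to the narrow row and check the row's centreline on the first image.

Run:
```python
from h import *
t=pickle.load(open("top.pkl","rb"));g=cv2.cvtColor(t["image"],cv2.COLOR_RGB2GRAY)
for x0,ya,yb in((.458,.0,-.085),(.46,-.17,-.285)):
    for y in np.arange(ya,yb,-.003):
        u,v=proj(t,[x0,y,.012]);print(f"{y:.3f}:{int(cv2.getRectSubPix(g,(1,1),(float(u),float(v)))[0,0])}",end=" ")
    print()
p,q=plan([.50,.178,.21],tgt(1,-30,13.5))
p,q=plan([.458,-.041,.18],tgt(1,0,13.5),p0=p,r0=q)
```

```text
0.000:111 -0.003:106 -0.006:95 -0.009:71 -0.012:58 -0.015:69 -0.018:86 -0.021:88 -0.024:89 -0.027:90 -0.030:89 -0.033:90 -0.036:89 -0.039:90 -0.042:90 -0.045:89 -0.048:89 -0.051:88 -0.054:89 -0.057:84 -0.060:76 -0.063:89 -0.066:82 -0.069:71 -0.072:83 -0.075:108 -0.078:118 -0.081:117 -0.084:115 
-0.170:118 -0.173:117 -0.176:118 -0.179:118 -0.182:112 -0.185:92 -0.188:78 -0.191:67 -0.194:63 -0.197:77 -0.200:87 -0.203:88 -0.206:87 -0.209:87 -0.212:87 -0.215:87 -0.218:86 -0.221:87 -0.224:87 -0.227:87 -0.230:87 -0.233:87 -0.236:86 -0.239:86 -0.242:87 -0.245:86 -0.248:87 -0.251:87 -0.254:87 -0.257:86 -0.260:87 -0.263:72 -0.266:77 -0.269:84 -0.272:73 -0.275:94 -0.278:112 -0.281:116 -0.284:117 
t 8.4 dist 5.2 ang 0.1 rows 2
[-0.1, -0.1, -2.6] [0.0, 0.0, 0.0]
[0.0, 0.0, -2.6] [0.0, 0.0, 0.1]
end [0.4998 0.1782 0.2097] [ 179.9   30.  -166.5]
t 8.4 dist 22.5 ang 30.0 rows 5
[1.9, -4.1, -0.4] [0.0, 6.0, 0.0]
[1.9, -4.1, -0.2] [0.0, 6.0, 0.0]
[1.9, -4.0, 0.0] [0.0, 6.0, 0.0]
[1.9, -4.1, 0.2] [0.0, 6.0, 0.0]
[1.9, -4.0, 0.4] [0.0, 6.0, 0.0]
end [ 0.4584 -0.0405  0.1799] [ 180.    -0.  -166.5]
```

Emit:
play_rows --targets '[{"jaw": 0.3, "translation": [0, 0, -2.6], "delta_rot": [0, 0, 0]}, {"jaw": 0.3, "translation": [0, 0, -2.6], "delta_rot": [0, 0, 0]}]'

```text
time_s: 8.65
tool_pos: [0.498, 0.1786, 0.2081]
ee_rot: [-180.0, 29.8, -166.4]
ft_force: [0.4, 0.8, -0.6]
gripper_width: 0.036
finger_force: 32.5
```

Emit:
play_rows --targets '[{"jaw": 0.3, "translation": [1.9, -4.1, -0.4], "delta_rot": [0, 6, 0]}, {"jaw": 0.3, "translation": [1.9, -4.1, -0.2], "delta_rot": [0, 6, 0]}, {"jaw": 0.3, "translation": [1.9, -4.0, 0], "delta_rot": [0, 6, 0]}, {"jaw": 0.3, "translation": [1.9, -4.1, 0.2], "delta_rot": [0, 6, 0]}, {"jaw": 0.3, "translation": [1.9, -4.0, 0.4], "delta_rot": [0, 6, 0]}]'

```text
time_s: 9.28
tool_pos: [0.4578, -0.0414, 0.179]
ee_rot: [-180.0, -0.2, -166.4]
ft_force: [0.6, -0.2, -1.7]
gripper_width: 0.0361
finger_force: 32.6
```

Emit:
play_rows --targets '[{"jaw": 0.3, "translation": [0, 0, 0], "delta_rot": [0, 0, 0]}, {"jaw": 0.3, "translation": [0, 0, 0], "delta_rot": [0, 0, 0]}]'

```text
time_s: 9.52
tool_pos: [0.4576, -0.0396, 0.1786]
ee_rot: [180.0, -0.1, -166.4]
ft_force: [-0.3, -0.4, -1.9]
gripper_width: 0.0359
finger_force: 32.6
```

Run:
```python
from h import *
from rig import r
o=r.get_obs();print(o["q"].round(1),o["tool_pos"],o["ee_rot"],o["ft_force"],o["gripper_width"])
for n in("scene","top"):
    c=r.read_camera(n);pickle.dump(c,open(n+"2.pkl","wb"))
s=pickle.load(open("scene2.pkl","rb"));print(proj(s,o["tool_pos"]),proj(s,np.array(o["tool_pos"])-[0,0,.079]))
t=pickle.load(open("top2.pkl","rb"))["image"][140:260,160:300]
u,v=map(int,proj(s,o["tool_pos"]));a=s["image"][v-50:v+70,u-70:u+70]
f=lambda a:cv2.resize(a[:,:,::-1],(400,343),interpolation=cv2.INTER_CUBIC)
cv2.imwrite("pics/c4.png",np.hstack([f(t),f(a)]))
plan([.458,-.041,.09],tgt(1,0,13.5),vmax=3)
```

```text
[ -4.9  11.3 -24.4  54.3   0.  -18.5] [ 0.45762822 -0.03959453  0.17864915] [ 1.79963833e+02 -8.90123528e-02 -1.66446053e+02] [-0.2602331  -0.40018208 -1.91012374] 0.03594215308297463
[280.60705416 192.0712135 ] [280.04935078 218.31527849]
t 9.62 dist 8.9 ang 0.2 rows 3
[0.0, -0.1, 3.0] [0.0, 0.0, 0.0]
[0.0, -0.1, 3.0] [0.0, 0.0, 0.1]
[0.0, 0.0, 2.9] [0.0, -0.1, 0.0]
end [ 0.4576 -0.041   0.0901] [ 180.     0.  -166.5]
```

View pics/c4.png

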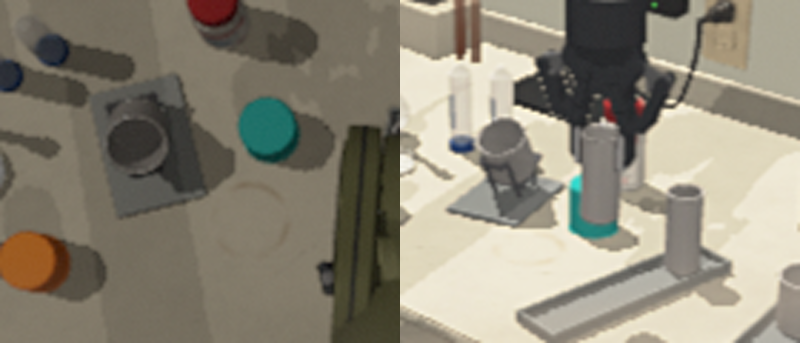

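The left panel shows the wide beaker alone in the stand, rim centred at about (137,147). The right panel shows the slim beaker upright in the gripper, its bottom at (598,218). Lowering it into the row.

Emit:
play_rows --targets '[{"jaw": 0.3, "translation": [0, -0.1, 3.0], "delta_rot": [0, 0, 0]}, {"jaw": 0.3, "translation": [0, 0, 3.0], "delta_rot": [0, 0, 0]}, {"jaw": 0.3, "translation": [0, 0, 2.6], "delta_rot": [0, 0, 0]}, {"jaw": 0.3, "translation": [0, 0, 0.3], "delta_rot": [0, 0, 0]}, {"jaw": 0.3, "translation": [0, 0, 0], "delta_rot": [0, 0, 0]}]'

```text
time_s: 10.25
tool_pos: [0.458, -0.0403, 0.091]
ee_rot: [-180.0, -0.0, -166.4]
ft_force: [0.0, -0.2, -1.3]
gripper_width: 0.0361
finger_force: 32.5
```

Emit:
play_rows --targets '[{"jaw": 0.3, "translation": [0, 0, 0.3], "delta_rot": [0, 0, 0]}, {"jaw": 0.3, "translation": [0, 0, 0.3], "delta_rot": [0, 0, 0]}, {"jaw": 0.3, "translation": [0, 0, 0], "delta_rot": [0, 0, 0]}]'

```text
time_s: 10.62
tool_pos: [0.4578, -0.0408, 0.0844]
ee_rot: [-180.0, -0.1, -166.4]
ft_force: [0.2, 0.9, -1.2]
gripper_width: 0.036
finger_force: 32.5
```

Run:
```python
from h import *
t=pickle.load(open("top2.pkl","rb"))
for z in(.07,.076,.08):print(pt(t,207.95,191.4,z))
```

```text
[0.57470029 0.19823174 0.07      ]
[0.57383411 0.19720522 0.076     ]
[0.57325665 0.19652087 0.08      ]
```

Matches the expected wide mouth (0.573, 0.196, 0.076). Continuing down to contact.

Emit:
play_rows --targets '[{"jaw": 0.3, "translation": [0, 0, 0.2], "delta_rot": [0, 0, 0]}, {"jaw": 0.3, "translation": [0, 0, 0.2], "delta_rot": [0, 0, 0]}, {"jaw": 0.3, "translation": [0, 0, 0], "delta_rot": [0, 0, 0]}]'

```text
time_s: 11.0
tool_pos: [0.4575, -0.0408, 0.0801]
ee_rot: [180.0, -0.1, -166.4]
ft_force: [-0.3, -0.2, -0.1]
gripper_width: 0.0361
finger_force: 32.5
```

Emit:
play_rows --targets '[{"jaw": 0.3, "translation": [0, 0, 0.2], "delta_rot": [0, 0, 0]}, {"jaw": 0.3, "translation": [0, 0, 0], "delta_rot": [0, 0, 0]}]'

```text
time_s: 11.25
tool_pos: [0.458, -0.0408, 0.079]
ee_rot: [-180.0, -0.0, -166.4]
ft_force: [-1.7, 0.4, 5.8]
gripper_width: 0.0361
finger_force: 33.3
```

Emit:
play_rows --targets '[{"jaw": 0.3, "translation": [0, 0, -0.1], "delta_rot": [0, 0, 0]}, {"jaw": 0.5, "translation": [0, 0, 0], "delta_rot": [0, 0, 0]}, {"jaw": 0.7, "translation": [0, 0, 0], "delta_rot": [0, 0, 0]}, {"jaw": 0.9, "translation": [0, 0, 0], "delta_rot": [0, 0, 0]}, {"jaw": 1, "translation": [0, 0, 0], "delta_rot": [0, 0, 0]}]'

```text
time_s: 11.88
tool_pos: [0.4577, -0.0408, 0.0793]
ee_rot: [-180.0, -0.1, -166.4]
ft_force: [-0.5, -0.8, 0.1]
gripper_width: 0.0855
finger_force: 0.0
```

Emit:
play_rows --targets '[{"jaw": 1, "translation": [0, 0, 0], "delta_rot": [0, 0, 0]}, {"jaw": 1, "translation": [0, 0, 0], "delta_rot": [0, 0, 0]}]'

```text
time_s: 12.12
tool_pos: [0.4577, -0.0408, 0.0793]
ee_rot: [-180.0, -0.1, -166.4]
ft_force: [0.5, 0.2, -0.5]
gripper_width: 0.0857
finger_force: 0.0
```

Run:
```python
from h import *
e=tgt(1,0,13.5)
p,q=plan([.458,-.041,.20],e)
# wide: underside from rim centre
y=np.radians(13.5);a=np.array([-.5*np.cos(y),-.5*np.sin(y),.866])
rim=np.array([.5735,.1968,.0765]);und=rim-.055*a;print("und",und)
g=und+.030*a+.003*a;print("grasp tcp",g,"pre",g+.075*a)
p,q=plan(g+.085*a,tgt(1,-30,13.5),p0=p,r0=q)
plan(g,tgt(1,-30,13.5),p0=p,r0=q,vmax=2.5)
```

```text
t 12.12 dist 12.1 ang 0.1 rows 3
[0.0, 0.0, -4.0] [0.0, 0.0, 0.0]
[0.0, 0.0, -4.0] [0.0, 0.0, 0.0]
[0.0, 0.0, -4.1] [0.0, -0.1, 0.1]
end [ 0.4579 -0.0408  0.2003] [-180.     0.  -166.5]
und [0.60024017 0.20321975 0.02887   ]
grasp tcp [0.58419607 0.1993679  0.057448  ] pre [0.5477322 0.1906137 0.122398 ]
t 12.12 dist 25.5 ang 30.0 rows 6
[-2.3, 3.4, 1.2] [0.0, -5.0, 0.0]
[-2.2, 3.4, 1.3] [0.0, -5.0, 0.0]
[-2.0, 3.4, 1.5] [0.0, -5.0, 0.0]
[-1.9, 3.4, 1.7] [0.0, -5.0, 0.0]
[-1.7, 3.4, 1.9] [0.0, -5.0, 0.0]
[-1.6, 3.4, 2.0] [0.0, -5.0, 0.0]
end [0.5431 0.1894 0.1311] [-180.    30.  -166.5]
t 12.12 dist 8.5 ang 0.0 rows 4
[0.0, 0.0, 2.1] [0.0, 0.0, 0.0]
[0.0, 0.0, 2.1] [0.0, 0.0, 0.0]
[0.0, 0.0, 2.1] [0.0, 0.0, 0.0]
[0.0, 0.0, 2.2] [0.0, 0.0, 0.0]
end [0.5845 0.1993 0.0575] [-180.    30.  -166.5]
```

Emit:
play_rows --targets '[{"jaw": 1, "translation": [0, 0, -4], "delta_rot": [0, 0, 0]}, {"jaw": 1, "translation": [0, 0, -4], "delta_rot": [0, 0, 0]}, {"jaw": 1, "translation": [0, 0, -4.1], "delta_rot": [0, 0, 0]}, {"jaw": 1, "translation": [0, 0, 0], "delta_rot": [0, 0, 0]}]'

```text
time_s: 12.62
tool_pos: [0.4604, -0.041, 0.2035]
ee_rot: [-179.9, 0.3, -166.4]
ft_force: [0.2, -0.4, -0.8]
gripper_width: 0.0853
finger_force: 0.0
```

Emit:
play_rows --targets '[{"jaw": 1, "translation": [-2.3, 3.4, 1.2], "delta_rot": [0, -5, 0]}, {"jaw": 1, "translation": [-2.2, 3.4, 1.3], "delta_rot": [0, -5, 0]}, {"jaw": 1, "translation": [-2.0, 3.4, 1.5], "delta_rot": [0, -5, 0]}, {"jaw": 1, "translation": [-1.9, 3.4, 1.7], "delta_rot": [0, -5, 0]}]'

```text
time_s: 13.12
tool_pos: [0.5139, 0.1138, 0.1531]
ee_rot: [180.0, 20.0, -166.4]
ft_force: [0.2, -1.2, 0.4]
gripper_width: 0.0855
finger_force: 0.0
```

Emit:
play_rows --targets '[{"jaw": 1, "translation": [-1.7, 3.4, 1.9], "delta_rot": [0, -5, 0]}, {"jaw": 1, "translation": [-1.6, 3.4, 2.0], "delta_rot": [0, -5, 0]}, {"jaw": 1, "translation": [0, 0, 0], "delta_rot": [0, 0, 0]}]'

```text
time_s: 13.5
tool_pos: [0.5398, 0.1908, 0.1277]
ee_rot: [-180.0, 29.7, -166.2]
ft_force: [0.1, 0.2, -0.2]
gripper_width: 0.0854
finger_force: 0.0
```

Run:
```python
from h import *
from rig import r
for n in("scene","top"):
    c=r.read_camera(n);pickle.dump(c,open(n+"3.pkl","wb"))
t=c
# did the slim beaker stand? bright rim circle by Hough near expected rim
s=pickle.load(open("scene3.pkl","rb"))
g=cv2.cvtColor(t["image"],cv2.COLOR_RGB2GRAY)[170:270,270:440]
G=cv2.resize(g,None,fx=4,fy=4,interpolation=cv2.INTER_CUBIC)
C=cv2.HoughCircles(G,cv2.HOUGH_GRADIENT,1.5,60,param1=100,param2=40,minRadius=24,maxRadius=50)
for u,v,R_ in ([] if C is None else C[0]):print(pt(t,270+(u+.5)/4-.5,170+(v+.5)/4-.5,.092).round(4),R_/4)
plan([.5842,.1994,.0574],tgt(1,-30,13.5),vmax=2.5)
```

```text
[ 0.5554 -0.2087  0.092 ] 9.0375
[ 0.4596 -0.0412  0.092 ] 8.55
[ 0.5765 -0.0553  0.092 ] 6.15
t 13.6 dist 8.4 ang 0.3 rows 4
[-0.1, 0.0, 2.1] [0.0, -0.1, 0.0]
[-0.1, 0.0, 2.1] [0.0, -0.1, 0.0]
[0.0, 0.0, 2.1] [0.0, 0.0, 0.1]
[-0.1, 0.0, 2.1] [0.0, -0.1, 0.0]
end [0.5843 0.1996 0.058 ] [-180.    30.  -166.5]
```

The slim beaker stands at (0.46, -0.041) in the narrow row. Now the wide one.

Emit:
play_rows --targets '[{"jaw": 1, "translation": [-0.1, 0, 2.1], "delta_rot": [0, 0, 0]}, {"jaw": 1, "translation": [-0.1, 0, 2.1], "delta_rot": [0, 0, 0]}, {"jaw": 1, "translation": [0, 0, 0], "delta_rot": [0, 0, 0]}]'

```text
time_s: 13.98
tool_pos: [0.5647, 0.1936, 0.0945]
ee_rot: [-180.0, 29.8, -166.5]
ft_force: [-0.6, -0.2, -0.2]
gripper_width: 0.0858
finger_force: 0.0
```

Emit:
play_rows --targets '[{"jaw": 1, "translation": [0, 0, 1.5], "delta_rot": [0, 0, 0]}, {"jaw": 1, "translation": [0, 0, 1.4], "delta_rot": [0, 0, 0]}, {"jaw": 1, "translation": [-0.1, 0, 1.3], "delta_rot": [0, 0, 0]}, {"jaw": 1, "translation": [0, 0, 0], "delta_rot": [0, 0, 0]}]'

```text
time_s: 14.48
tool_pos: [0.5858, 0.1999, 0.0583]
ee_rot: [-180.0, 29.8, -166.4]
ft_force: [-0.8, 0.7, 0.7]
gripper_width: 0.0856
finger_force: 0.0
```

Emit:
play_rows --newtons 35 --targets '[{"jaw": 0.5, "translation": [0, 0, 0], "delta_rot": [0, 0, 0]}, {"jaw": 0.5, "translation": [0, 0, 0], "delta_rot": [0, 0, 0]}, {"jaw": 0.5, "translation": [0, 0, 0], "delta_rot": [0, 0, 0]}, {"jaw": 0.5, "translation": [0, 0, 0], "delta_rot": [0, 0, 0]}, {"jaw": 0.5, "translation": [0, 0, 0], "delta_rot": [0, 0, 0]}]'

```text
time_s: 15.1
tool_pos: [0.5856, 0.2006, 0.0601]
ee_rot: [179.9, 30.0, -166.4]
ft_force: [-4.3, 1.0, 5.8]
gripper_width: 0.0559
finger_force: 37.5
```

Emit:
play_rows --targets '[{"jaw": 0.5, "translation": [0, 0, 0], "delta_rot": [0, 0, 0]}, {"jaw": 0.5, "translation": [0, 0, 0], "delta_rot": [0, 0, 0]}]'

```text
time_s: 15.35
tool_pos: [0.5856, 0.2006, 0.0601]
ee_rot: [179.9, 30.0, -166.4]
ft_force: [-5.6, 2.0, 5.3]
gripper_width: 0.0561
finger_force: 37.5
```

Emit:
play_rows --targets '[{"jaw": 0.5, "translation": [0, 0, -1], "delta_rot": [0, 0, 0]}, {"jaw": 0.5, "translation": [0, 0, -2], "delta_rot": [0, 0, 0]}, {"jaw": 0.5, "translation": [0, 0, -3], "delta_rot": [0, 0, 0]}, {"jaw": 0.5, "translation": [0, 0, -4], "delta_rot": [0, 0, 0]}, {"jaw": 0.5, "translation": [0, 0, -4], "delta_rot": [0, 0, 0]}]'

```text
time_s: 15.98
tool_pos: [0.5164, 0.1824, 0.1813]
ee_rot: [-179.9, 29.8, -166.4]
ft_force: [0.9, 0.3, -1.9]
gripper_width: 0.0563
finger_force: 38.5
```

Run:
```python
from h import *
from rig import r
o=r.get_obs();print(o["q"].round(1))
yw=np.radians(5.75);tx=.4984-.045*np.cos(yw);ty=-.2264-.045*np.sin(yw);print(tx,ty)
# jaw (tool y) along row x: yaw 95.75 or -84.25 for R=[180,0,yaw]
p,q=plan([.48,.08,.19],tgt(1,0,13.5))
plan([tx,ty,.16],[180,0,-84.25],p0=p,r0=q)
plan([tx,ty,.16],[180,0,95.75],p0=p,r0=q)
```

```text
[ 21.7   3.2 -43.4  13.8  -4.1   7.1]
0.45362641667870895 -0.23090846277254343
t 15.97 dist 10.9 ang 29.8 rows 4
[1.2, -2.3, -0.9] [0.0, 7.5, 0.0]
[1.3, -2.3, -0.8] [0.0, 7.4, 0.0]
[1.4, -2.3, -0.6] [0.0, 7.5, 0.0]
[1.4, -2.2, -0.4] [-0.1, 7.4, 0.0]
end [0.4799 0.08   0.1901] [ 180.     0.  -166.5]
t 15.97 dist 31.4 ang 82.2 rows 10
[1.0, -3.0, 0.3] [0.0, 0.0, -8.2]
[1.4, -2.8, 0.3] [0.0, 0.0, -8.2]
[1.8, -2.6, 0.3] [0.0, 0.0, -8.2]
[2.1, -2.3, 0.3] [0.0, 0.0, -8.2]
[2.4, -1.9, 0.3] [0.0, 0.0, -8.2]
[2.7, -1.6, 0.3] [0.0, 0.0, -8.2]
[2.9, -1.2, 0.3] [0.0, 0.0, -8.3]
[3.0, -0.8, 0.3] [0.0, 0.0, -8.2]
[3.1, -0.3, 0.3] [0.0, 0.0, -8.3]
[3.1, 0.2, 0.3] [0.0, 0.0, -8.2]
end [ 0.4532 -0.2311  0.1601] [-180.     0.   -84.3]
t 15.97 dist 31.4 ang 97.8 rows 11
[0.9, -2.7, 0.3] [0.0, 0.0, 8.9]
[0.5, -2.8, 0.3] [0.0, 0.0, 8.9]
[0.0, -2.8, 0.3] [0.0, 0.0, 8.9]
[-0.4, -2.8, 0.3] [0.0, 0.0, 8.9]
[-0.8, -2.7, 0.3] [0.0, 0.0, 8.9]
[-1.3, -2.6, 0.3] [0.0, 0.0, 8.9]
[-1.6, -2.3, 0.2] [0.0, 0.0, 8.9]
[-2.0, -2.0, 0.3] [0.0, 0.0, 8.9]
[-2.3, -1.7, 0.2] [0.0, 0.0, 8.9]
[-2.5, -1.4, 0.3] [0.0, 0.0, 8.8]
[-2.7, -0.9, 0.2] [0.0, 0.0, 8.9]
end [ 0.454  -0.2313  0.1601] [180.   -0.   95.7]
```

Emit:
play_rows --targets '[{"jaw": 0.5, "translation": [1.2, -2.3, -0.9], "delta_rot": [0, 7.5, 0]}, {"jaw": 0.5, "translation": [1.3, -2.3, -0.8], "delta_rot": [0, 7.4, 0]}, {"jaw": 0.5, "translation": [1.4, -2.3, -0.6], "delta_rot": [0, 7.5, 0]}, {"jaw": 0.5, "translation": [1.4, -2.2, -0.4], "delta_rot": [0, 7.4, 0]}]'

```text
time_s: 16.48
tool_pos: [0.4809, 0.0797, 0.1905]
ee_rot: [-179.9, -0.1, -166.4]
ft_force: [0.4, 0.3, -1.3]
gripper_width: 0.0565
finger_force: 38.5
```

Emit:
play_rows --targets '[{"jaw": 0.5, "translation": [1.0, -3.0, 0.3], "delta_rot": [0, 0, -8.2]}, {"jaw": 0.5, "translation": [1.4, -2.8, 0.3], "delta_rot": [0, 0, -8.2]}, {"jaw": 0.5, "translation": [1.8, -2.6, 0.3], "delta_rot": [0, 0, -8.2]}, {"jaw": 0.5, "translation": [2.1, -2.3, 0.3], "delta_rot": [0, 0, -8.2]}, {"jaw": 0.5, "translation": [2.4, -1.9, 0.3], "delta_rot": [0, 0, -8.2]}]'

```text
time_s: 17.1
tool_pos: [0.4678, -0.0762, 0.1744]
ee_rot: [-179.9, -0.0, -125.2]
ft_force: [0.1, -0.3, -1.6]
gripper_width: 0.0559
finger_force: 38.5
```

Emit:
play_rows --targets '[{"jaw": 0.5, "translation": [2.7, -1.6, 0.3], "delta_rot": [0, 0, -8.2]}, {"jaw": 0.5, "translation": [2.9, -1.2, 0.3], "delta_rot": [0, 0, -8.3]}, {"jaw": 0.5, "translation": [3.0, -0.8, 0.3], "delta_rot": [0, 0, -8.2]}, {"jaw": 0.5, "translation": [3.1, -0.3, 0.3], "delta_rot": [0, 0, -8.3]}, {"jaw": 0.5, "translation": [3.1, 0.2, 0.3], "delta_rot": [0, 0, -8.2]}]'

```text
time_s: 17.73
tool_pos: [0.4542, -0.2314, 0.1593]
ee_rot: [-179.9, -0.1, -84.0]
ft_force: [1.1, 0.2, -1.0]
gripper_width: 0.0561
finger_force: 38.5
```

Emit:
play_rows --targets '[{"jaw": 0.5, "translation": [0, 0, 0], "delta_rot": [0, 0, 0]}, {"jaw": 0.5, "translation": [0, 0, 0], "delta_rot": [0, 0, 0]}]'

```text
time_s: 17.98
tool_pos: [0.4545, -0.2298, 0.1592]
ee_rot: [-179.9, 0.0, -84.3]
ft_force: [0.2, 0.8, -2.0]
gripper_width: 0.0561
finger_force: 38.5
```

Run:
```python
from h import *
from rig import r
o=r.get_obs();print(o["q"].round(1))
plan([.4536,-.2309,.045],[180,0,-84.25],vmax=4)
c=r.read_camera("scene");u,v=map(int,proj(c,o["tool_pos"]));a=c["image"][v-60:v+90,u-100:u+100]
cv2.imwrite("pics/c5.png",cv2.resize(a[:,:,::-1],None,fx=4,fy=4,interpolation=cv2.INTER_CUBIC))
```

```text
[-2.690e+01  1.680e+01 -2.000e+01  5.310e+01  1.000e-01 -1.226e+02]
t 17.98 dist 11.4 ang 0.1 rows 3
[0.0, 0.0, 3.8] [0.0, 0.0, 0.0]
[0.1, 0.1, 3.8] [0.0, 0.0, 0.0]
[0.0, 0.0, 3.8] [-0.1, 0.0, -0.1]
end [ 0.4537 -0.2308  0.0452] [180.    0.  -84.2]
```

Emit:
play_rows --targets '[{"jaw": 0.5, "translation": [0, 0.1, 3.8], "delta_rot": [0, 0, 0]}, {"jaw": 0.5, "translation": [0, 0, 3.8], "delta_rot": [0, 0, 0]}, {"jaw": 0.5, "translation": [0, 0, 3.0], "delta_rot": [0, 0, 0]}, {"jaw": 0.5, "translation": [0, 0, 0.5], "delta_rot": [0, 0, 0]}, {"jaw": 0.5, "translation": [0, 0, 0], "delta_rot": [0, 0, 0]}]'

```text
time_s: 18.65
tool_pos: [0.4547, -0.2297, 0.0488]
ee_rot: [-179.9, 0.0, -84.2]
ft_force: [0.4, 0.5, -1.5]
gripper_width: 0.0561
finger_force: 38.5
```

Emit:
play_rows --targets '[{"jaw": 0.5, "translation": [0, 0, 0.3], "delta_rot": [0, 0, 0]}, {"jaw": 0.5, "translation": [0, 0, 0.2], "delta_rot": [0, 0, 0]}, {"jaw": 0.5, "translation": [0, 0, 0], "delta_rot": [0, 0, 0]}]'

```text
time_s: 19.02
tool_pos: [0.4546, -0.2302, 0.0437]
ee_rot: [-179.8, -0.0, -84.2]
ft_force: [0.0, -0.8, -1.5]
gripper_width: 0.056
finger_force: 38.5
```

Emit:
play_rows --targets '[{"jaw": 0.5, "translation": [0, 0, 0.2], "delta_rot": [0, 0, 0]}, {"jaw": 0.5, "translation": [0, 0, 0.2], "delta_rot": [0, 0, 0]}, {"jaw": 0.5, "translation": [0, 0, 0], "delta_rot": [0, 0, 0]}]'

```text
time_s: 19.4
tool_pos: [0.4542, -0.23, 0.039]
ee_rot: [-179.9, 0.0, -84.2]
ft_force: [0.2, -0.0, -0.6]
gripper_width: 0.0559
finger_force: 38.5
```

Emit:
play_rows --targets '[{"jaw": 0.5, "translation": [0, 0, 0.2], "delta_rot": [0, 0, 0]}, {"jaw": 0.5, "translation": [0, 0, 0], "delta_rot": [0, 0, 0]}]'

```text
time_s: 19.65
tool_pos: [0.4543, -0.23, 0.0371]
ee_rot: [-179.9, 0.0, -84.2]
ft_force: [0.3, -0.2, -1.0]
gripper_width: 0.0564
finger_force: 38.5
```

Emit:
play_rows --targets '[{"jaw": 0.5, "translation": [0, 0, 0.2], "delta_rot": [0, 0, 0]}, {"jaw": 0.5, "translation": [0, 0, 0], "delta_rot": [0, 0, 0]}]'

```text
time_s: 19.9
tool_pos: [0.4543, -0.23, 0.0351]
ee_rot: [-179.9, 0.0, -84.2]
ft_force: [-0.0, 0.8, -2.1]
gripper_width: 0.0563
finger_force: 38.5
```

Emit:
play_rows --targets '[{"jaw": 0.5, "translation": [0, 0, 0.1], "delta_rot": [0, 0, 0]}, {"jaw": 0.5, "translation": [0, 0, 0], "delta_rot": [0, 0, 0]}]'

```text
time_s: 20.15
tool_pos: [0.4544, -0.23, 0.0348]
ee_rot: [-179.9, 0.0, -84.2]
ft_force: [-0.8, 0.8, 6.3]
gripper_width: 0.056
finger_force: 38.9
```

Emit:
play_rows --targets '[{"jaw": 0.7, "translation": [0, 0, -0.1], "delta_rot": [0, 0, 0]}, {"jaw": 0.8, "translation": [0, 0, 0], "delta_rot": [0, 0, 0]}, {"jaw": 0.95, "translation": [0, 0, 0], "delta_rot": [0, 0, 0]}, {"jaw": 0.95, "translation": [0, 0, 0], "delta_rot": [0, 0, 0]}]'

```text
time_s: 20.65
tool_pos: [0.4544, -0.23, 0.0352]
ee_rot: [-179.9, 0.0, -84.2]
ft_force: [0.6, -0.8, 0.4]
gripper_width: 0.081
finger_force: 0.0
```

Emit:
play_rows --targets '[{"jaw": 0.95, "translation": [0, 0, -1], "delta_rot": [0, 0, 0]}, {"jaw": 0.95, "translation": [0, 0, -3], "delta_rot": [0, 0, 0]}, {"jaw": 0.95, "translation": [0, 0, -5], "delta_rot": [0, 0, 0]}, {"jaw": 0.95, "translation": [0, 0, -5], "delta_rot": [0, 0, 0]}, {"jaw": 0.95, "translation": [0, 0, -5], "delta_rot": [0, 0, 0]}]'

```text
time_s: 21.28
tool_pos: [0.4538, -0.23, 0.2277]
ee_rot: [-179.8, -0.0, -84.2]
ft_force: [1.6, -0.3, 0.4]
gripper_width: 0.0806
finger_force: 0.0
```

Emit:
play_rows --targets '[{"jaw": 0.95, "translation": [-5, 0, -3], "delta_rot": [0, 0, 0]}, {"jaw": 0.95, "translation": [-5, 3, 0], "delta_rot": [0, 0, 0]}, {"jaw": 0.95, "translation": [-5, 3, 0], "delta_rot": [0, 0, 0]}, {"jaw": 0.95, "translation": [-5, 3, 0], "delta_rot": [0, 0, 0]}, {"jaw": 0.95, "translation": [-5, 0, 0], "delta_rot": [0, 0, 0]}]'

```text
time_s: 21.9
tool_pos: [0.3365, 0.0104, 0.2557]
ee_rot: [-179.9, 0.0, -84.3]
ft_force: [0.6, 0.2, -0.0]
gripper_width: 0.0814
finger_force: 0.0
```

Run:
```python
from h import *
from rig import r
print(r.get_obs()["tool_pos"],r.get_obs()["time_s"])
s=r.read_camera("scene")["image"];t=r.read_camera("top")["image"]
f=lambda a:cv2.resize(a[:,:,::-1],(400,300),interpolation=cv2.INTER_CUBIC)
cv2.imwrite("pics/fin.png",np.vstack([np.hstack([f(t[160:280,270:430]),f(t[110:260,150:350])]),np.hstack([f(s[195:315,240:400]),f(s[150:300,210:410])])]))
```

```text
[0.33651939 0.01043513 0.2556998 ] 21.9
```

View pics/fin.png

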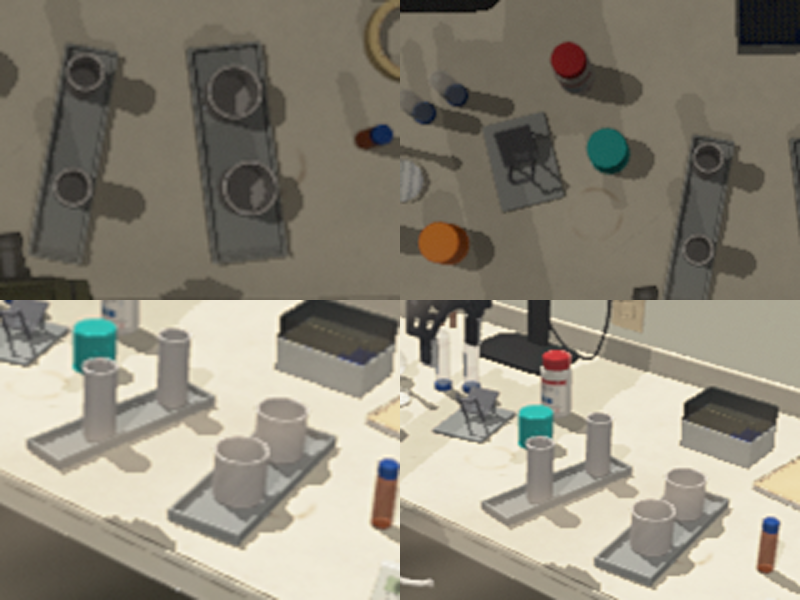

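Both beakers stand upright in their own rows: slim at (73,187) and wide at (248,187) in the top-left panel. The stand is empty, everything else is where it was, and the gripper is clear.

```bash
python3 -c "
from rig import r
print(r.finish_job())"
```

```text
the job is handed in; nothing more can be done
None
```

Job handed in at about 22 s: the final pictures show both beakers upright and released, the wide one in the wide row and the slim one in the narrow row, with everything else where it was.

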